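Find the cheese tub whose lid rocks and click it shut

TASK

Four tubs of fresh cheese stand on the shop counter; three lids are clicked shut, one only rests on its tub and rocks under a fingertip. Try the lids with light fingertip presses near their ends to find the loose one, then press it down at both ends until the whole lid has clicked home. Do not press hard on a lid that sits firm; nothing is to be picked up, and the other goods stay where they stand.

Things in the scene. Friction and masses are not known exactly. Their poses are not given: they have to be found in the camera images.
- lid_a: one of four identical black snap lids (lid_a to lid_d) on yellow tubs, each tub held in a grey display stand fixed to the counter. 136 mm long (own x), 86 mm wide (y), a pull tab sticking out 15 mm in the middle of the +y side; origin at the centre, level with the top of the 10 mm wide stiff rim, z up. The flat panel inside the rim, 115 x 65 mm, is raised: its top is 2.5 mm above the rim
- lid_a_plus (a point): point on the rim of lid_a at the +x end of its long axis: 60 mm from the lid's centre, on the top of the rim, 8 mm from the very end; it goes down with that end
- lid_a_minus (a point): the same point at the -x end of lid_a
- lid_b: as lid_a. All four: the thin panel itself gives about 0.3 mm per N, whether the lid is shut or not; press on it, not on the rim. The stands differ in height: rim tops are 94 to 106 mm above the counter and do not tell which lid is loose. Three lids are clicked shut: their rims do not move at all; press these with less than 14 N
- lid_b_plus (a point): point on the rim of lid_b at the +x end of its long axis: 60 mm from the lid's centre, on the top of the rim, 8 mm from the very end; it goes down with that end
- lid_b_minus (a point): the same point at the -x end of lid_b
- lid_c: as lid_a. The loose lid (in any of the four places) rocks about its middle: pressed on the panel 42 mm from the lid's centre towards an end, the rim at that end dips about 2 mm at 2 N, 2.5 mm at 6 N, 3 mm at 14 N, besides the give of the panel, while the far end stays or rises up to 2 mm; it swings back when let go
- lid_c_plus (a point): point on the rim of lid_c at the +x end of its long axis: 60 mm from the lid's centre, on the top of the rim, 8 mm from the very end; it goes down with that end
- lid_c_minus (a point): the same point at the -x end of lid_c
- lid_d: as lid_a. Seating the loose lid: pressed on the panel 42 mm from its centre towards an end, that end clicks down at about 16 N and stays; the far end then stands about 3 mm higher than at first, until it is pressed and clicks too. Both clicked, the lid is 7 mm lower than at first and level. Pressed dead in the middle, it needs about 33 N. Over 60 N breaks it
- lid_d_plus (a point): point on the rim of lid_d at the +x end of its long axis: 60 mm from the lid's centre, on the top of the rim, 8 mm from the very end; it goes down with that end
- lid_d_minus (a point): the same point at the -x end of lid_d
- jar_one: bystander, loose, to be left alone: a honey jar with a kraft-brown cap, 60 mm across, 78 mm tall, between the two middle stands; origin at the centre of its underside
- jar_two: bystander, loose, to be left alone: a second honey jar like the first, on the robot's side of the tubs; origin at the centre of its underside
- small_wheel: bystander, loose, to be left alone: a small waxed cheese wheel, 104 mm across, 48 mm tall, on the far side of the tubs; origin at the centre of its underside
- wedge: bystander, loose, to be left alone: a cheese wedge 130 mm long, 95 mm across its broad end, 42 mm tall, on the far side; origin on its underside, 78 mm from the point
- vacuum_pack: bystander, loose, to be left alone: a black vacuum pack of cheese, 105 x 70 x 24 mm, lying flat on the robot's side; origin at the centre of its underside
- red_loaf: bystander, loose, to be left alone: a red-wrapped loaf cheese, 130 x 82 x 78 mm, on the far side; origin at the centre of its underside
- round_pot: bystander, loose, to be left alone: a small round pot of spread with a clear lid, 60 mm across, 46 mm tall, on the robot's side; origin at the centre of its underside

How it is judged:
At the end, for the whole second after the job is handed in: The lid that was loose has clicked down at both ends (each end's point at least 5.5 mm lower than at the start, full travel 7 mm) and lies level on its tub to within 0.015 rad; the seven loose goods are within 20 mm of where they stood (((distance of each of lid_a_plus, lid_a_minus from where it was at the start of the episode above 0.0055 m and distance of lid_a from where it was at the start of the episode below 0.0085 m and angle between lid_a's own z axis and vertical below 0.015 rad) or (distance of each of lid_b_plus, lid_b_minus from where it was at the start of the episode above 0.0055 m and distance of lid_b from where it was at the start of the episode below 0.0085 m and angle between lid_b's own z axis and vertical below 0.015 rad) or (distance of each of lid_c_plus, lid_c_minus from where it was at the start of the episode above 0.0055 m and distance of lid_c from where it was at the start of the episode below 0.0085 m and angle between lid_c's own z axis and vertical below 0.015 rad) or (distance of each of lid_d_plus, lid_d_minus from where it was at the start of the episode above 0.0055 m and distance of lid_d from where it was at the start of the episode below 0.0085 m and angle between lid_d's own z axis and vertical below 0.015 rad)) and distance of each of jar_one, jar_two, small_wheel, wedge, vacuum_pack, red_loaf, round_pot from where it was at the start of the episode below 0.02 m); the robot touches nothing.
It fails at once if a firm lid is pressed hard: more than 14 N on a lid whose rim has not gone down ((contact force between anything else and lid_a above 14 N and distance of lid_a from where it was at the start of the episode below 0.0006 m) or (contact force between anything else and lid_b above 14 N and distance of lid_b from where it was at the start of the episode below 0.0006 m) or (contact force between anything else and lid_c above 14 N and distance of lid_c from where it was at the start of the episode below 0.0006 m) or (contact force between anything else and lid_d above 14 N and distance of lid_d from where it was at the start of the episode below 0.0006 m)).
It fails at once if any lid is pressed with more than 60 N (contact force between anything else and lid_a above 60 N or contact force between anything else and lid_b above 60 N or contact force between anything else and lid_c above 60 N or contact force between anything else and lid_d above 60 N).
It fails at once if a lid is pulled up or lifted off its tub (distance of any of lid_a, lid_b, lid_c, lid_d from where it was at the start of the episode above 0.013 m).
It fails at once if one of the other goods is lifted, carried or shoved by more than 20 mm (distance of any of jar_one, jar_two, small_wheel, wedge, vacuum_pack, red_loaf, round_pot from where it was at the start of the episode above 0.02 m).
It also fails if it takes over 66 s, if anything falls off the work surface, if the arm or the gripper's body presses on something with over 40 N, if the wrist force passes 120 N, or if a joint passes its speed limit or range.

ROBOT

A 6-joint arm with a two-finger parallel gripper is mounted at the origin on the work surface. World frame = base frame: x ahead of the robot, y to its left, z up, the work surface at z = 0. Lengths are in m, angles in rad, forces in N, time in s.
With the tool pointing down it reaches from about 0.325 to 0.9 m from the base axis. Payload 6.1 kg.
Tool frame: the origin (TCP) lies between the finger pads; the fingertips stand 8 mm ahead of it and the grasp point (between the pads) lies 11 mm behind it (manip.tips_ahead is the z of the fingertips in the tool frame, in m); z points along the fingers, y is the line along which they close (so a half turn about z gives the same grasp; the last joint's range is limited). The gripper opens to 85 mm and grips with 20 to 120 N. Pads are 22 mm wide; open, the fingers measure 114 mm over their backs; the gripper's body (76 mm by 85 mm) begins 54 mm behind the grasp point. The pads swing forward as they close: fully open they stand 13 mm farther back than shut.
Start: joints at [1.012, 0.22, 1.526, -0, 1.395, -0.126], TCP at [0.262, 0.567, 0.239] pointing down, gripper open.
Joint ranges: [-2.98, 2.98], [-0.91, 2.08], [0.09, 2.57], [-1.24, 4.39], [0.2, 2.65], [-2.68, 2.68]. Speed limits (rad/s): [2.57, 2.57, 3.01, 3.14, 3.14, 3.14].

INTERFACE

Orientations are given as a rotation vector (axis times angle).
In Python, from station import manip, viewer gives the robot as it stands.
- The arm moves only by the tool drive_tool, never from a script. Its argument "increments" is text: rows parted by semicolons, each of 7 numbers parted by spaces: the shift along the tool's x, y, z in m, then the turn, a rotation vector about the tool's x, y, z in rad, then the opening in per cent of the stroke, from 0 (shut) to 100 (fully open). A call has exactly 5 rows; each row shifts and turns the commanded pose from where the row before left it, along the tool's axes as they then stand; what a row does not reach is not made up. A row lasts 1/8 s, in which the tool goes at most 62.5 mm and 10.7 degrees, less where a joint would pass 70% of its speed; a pose out of reach is approached as far as the arm can. A call is refused whole if a number of a shift passes 0.0625 or a number of a turn 0.188, either way. A call with a gripper value outside its range is refused whole. The fingers move at their own pace and stop on an object; the grip force is fixed at half the most. Time passes only in rows, so rows that do not move let the fingers close, or fill a call up. It gives the time, the measured TCP pose, the force, the opening and the grip force at its end, in the units of the state.
- manip.read_state(): the state, without advancing time (a new reading comes with each control period).
- viewer.capture(name): name is "scene" or "top" or "wrist"; returns a dict with "image" (384x512x3 uint8, blue, green, red), "fovy" (degrees; the focal length in pixels is half the picture's height over the tangent of half this angle, whatever the lens; pixels are square), "cx", "cy" (the principal point, pixels), "R" (3x3) and "t" (3): a world point X has camera coordinates R X + t. Camera axes: x right, y down, z forward; pixel columns grow to the right and rows downward; lengths in m; the calibration is good to about 2 mm. A picture is of the moment at which its call begins. There is no depth.
- manip.hand_in(): hands the job in; it is judged then, once.
The state is a dict: "time": time; "joint_positions": joint angles; "qd": joint speeds; "effort": joint torques, N m; "tcp_pos": TCP position; "orientation": TCP orientation; "wrist_force": force on the tool from outside, world axes, zero at the start; "ft_torque": the same for the moment, N m; "opening": opening from 0.0 (shut) to 1.0 (fully open); "finger_force": force on a finger pad.
Only numpy, scipy, OpenCV 4.12 (cv2) and the standard library are available. Lean on these libraries where they do the work, as an engineer would, in place of code of your own. Each camera call takes 0.05 s, during which the arm holds its last target. There are 200 camera calls.

## Working session

There is one attempt and no reset: what is moved stays moved. The work goes in short steps, Python scripts to look and compute and a tool call to move; the robot and the scene stay as the last step left them, time stands still between calls to the robot, and variables do not carry over. Pictures are saved under pics/ and viewed, at most 10 in all, crops included, and the job is handed in when it is done.

Besides the shell and the picture viewer there is one more tool, called as name(argument=value, ...) on one line, values as JSON. drive_tool: Moves the arm, as the interface text tells. Its arguments: {"type":"object","properties":{"increments":{"type":"string"}},"required":["increments"]}

```bash
mkdir -p pics
python3 - <<'E'
from station import manip, viewer
import cv2, numpy as np, pickle
d={}
for n in("scene","top"):
    c=viewer.capture(n); d[n]=c; cv2.imwrite(f"pics/{n}.png",c["image"])
    print(n,c["fovy"],c["cx"],c["cy"],np.round(-np.array(c["R"]).T@c["t"],3))
pickle.dump(d,open("cap.pkl","wb"))
s=manip.read_state();print({k:np.round(v,3) for k,v in s.items()},manip.tips_ahead)
E
```

```text
scene 42.07008473534767 251.1849858523681 194.2570539390593 [ 1.033 -0.792  0.734]
top 57.03558812845531 254.28052636538538 194.36165775913895 [0.455 0.022 0.937]
{'time': np.float64(0.1), 'joint_positions': array([ 1.012,  0.221,  1.528, -0.   ,  1.395, -0.126]), 'qd': array([-0.001, -0.002, -0.002, -0.002,  0.   ,  0.   ]), 'effort': array([ 2.0000e-03, -4.9824e+01, -3.9055e+01, -0.0000e+00,  6.0000e-03,
        0.0000e+00]), 'tcp_pos': array([0.262, 0.567, 0.238]), 'orientation': array([-6.740e-01, -3.068e+00,  3.000e-03]), 'wrist_force': array([ 0.645, -0.391, -0.604]), 'ft_torque': array([-0.055,  0.006, -0.028]), 'finger_force': np.float64(0.0), 'opening': np.float64(0.998)} 0.008
```

View pics/top.png

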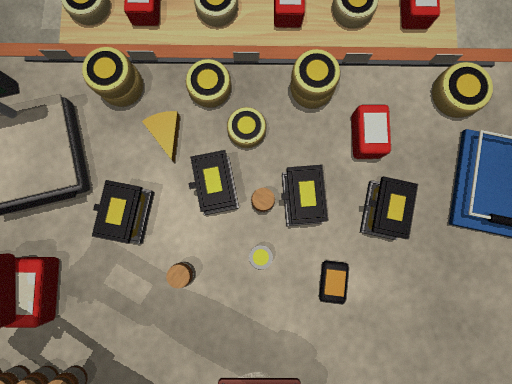

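View pics/scene.png

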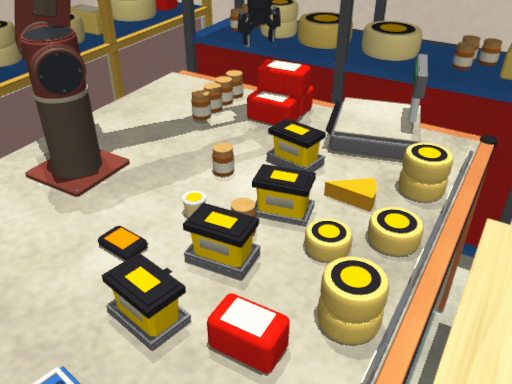

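The top view shows four lids at about (117,211), (213,180), (307,193) and (397,207) px. Their long axes run roughly along world x, with the tabs on the left (+y). The scene view shows the same lids from the front right. Next I'll triangulate the yellow labels.

```bash
cat > h.py <<'E'
import cv2, numpy as np, pickle
def K(c):
    f=192/np.tan(np.radians(c["fovy"]/2)); return np.array([[f,0,c["cx"]],[0,f,c["cy"]],[0,0,1]])
def ray(c,uv):
    R=np.array(c["R"]);t=np.array(c["t"]); d=R.T@np.linalg.inv(K(c))@[uv[0],uv[1],1]; return -R.T@t,d
def onz(c,uv,z):
    o,d=ray(c,uv); return o+d*(z-o[2])/d[2]
def labels(c,seeds):
    h=cv2.cvtColor(c["image"],cv2.COLOR_BGR2HSV)
    m=cv2.inRange(h,(20,140,120),(35,255,255)); n,l,st,ce=cv2.connectedComponentsWithStats(m)
    out=[]
    for s in seeds:
        k=l[s[1],s[0]]; ys,xs=np.nonzero(l==k)
        out.append((ce[k],st[k,4],np.c_[xs,ys].astype(np.float32)))
    return out
E
python3 - <<'E'
from h import *
d=pickle.load(open("cap.pkl","rb"));T=d["top"];S=d["scene"]
A=labels(T,[(117,211),(213,180),(307,193),(397,207)])
B=labels(S,[(297,129),(284,181),(222,222),(143,282)])
P=lambda c:K(c)@np.c_[c["R"],c["t"]]
for a,b in zip(A,B):
    X=cv2.triangulatePoints(P(T),P(S),a[0].reshape(2,1),b[0].reshape(2,1)).ravel();X=X[:3]/X[3]
    w=np.array([onz(T,p,X[2])[:2] for p in a[2]],np.float32)
    print(a[1],b[1],X.round(4),[np.round(v,3) for v in cv2.minAreaRect(w)])
h=cv2.resize(T["image"][140:250,80:430],None,fx=2.28,fy=2.28,interpolation=2);cv2.imwrite("pics/z.png",h)
E
```

```text
396 156 [0.5123 0.3394 0.1092] [array([0.511, 0.338]), array([0.036, 0.06 ]), np.float64(78.815)]
374 180234 [0.5508 0.0858 0.071 ] [array([0.592, 0.118]), array([0.062, 0.037]), np.float64(12.076)]
381 343 [ 0.5573 -0.1098  0.1073] [array([ 0.556, -0.111]), array([0.06 , 0.036]), np.float64(4.317)]
376 509 [ 0.5274 -0.323   0.1006] [array([ 0.526, -0.324]), array([0.036, 0.06 ]), np.float64(77.961)]
```

View pics/z.png

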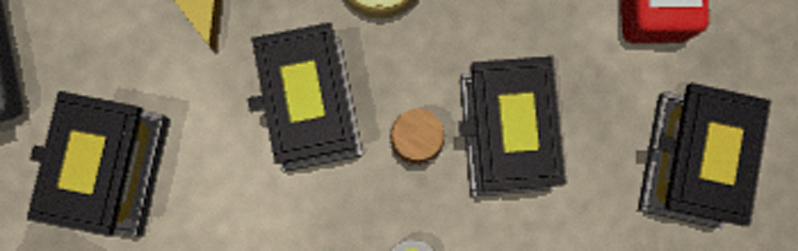

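The crop confirms the yaws are about -11, +12, +4 and -12 deg, and each label is central on its panel. From here I only need a helper that converts a target into tool-frame shifts.

```bash
cat > g.py <<'E'
import sys, numpy as np
from scipy.spatial.transform import Rotation as Ro
from station import manip
L=dict(a=(.511,.338,-11.2),b=(.592,.118,12.),c=(.556,-.111,4.3),d=(.526,-.324,-12.))
def go(lid,end,s=None):
    s=s or manip.read_state(); x,y,w=L[lid]; w=np.radians(w)
    p=np.array([x,y])+end*.042*np.array([np.cos(w),np.sin(w)])
    R=Ro.from_rotvec(s["orientation"])
    Rt=Ro.from_matrix(np.c_[[-np.cos(w),-np.sin(w),0],[-np.sin(w),np.cos(w),0],[0,0,-1.]])
    dv=np.r_[p-s["tcp_pos"][:2],0]
    print("target",p.round(4),"tcp",s["tcp_pos"].round(4),"turn",(R.inv()*Rt).as_rotvec().round(3),
     "shift now",R.inv().apply(dv).round(4),"shift after turn",Rt.inv().apply(dv).round(4),"F",s["wrist_force"].round(2))
if __name__=="__main__": go(sys.argv[1],int(sys.argv[2]))
E
python3 g.py a -1
```

```text
target [0.4698 0.3462] tcp [0.2618 0.5669 0.2383] turn [-0.002 -0.    -0.237] shift now [-2.814e-01 -1.132e-01  1.000e-04] shift after turn [-0.2469 -0.1761  0.    ] F [ 0.64 -0.39 -0.6 ]
```

drive_tool(increments="0 0 0 0 0 -0.12 0; 0 0 0 0 0 -0.117 0; -0.05 -0.0355 0 0 0 0 0; -0.05 -0.0355 0 0 0 0 0; -0.05 -0.0355 0 0 0 0 0")

```text
time: 0.72
tcp_pos: [0.3891, 0.4323, 0.2388]
orientation: [-0.306, -3.126, 0.001]
wrist_force: [0.9, 0.8, -0.1]
opening: -0.003
finger_force: 0.0
```

drive_tool(increments="-0.05 -0.0355 0 0 0 0 0; -0.047 -0.034 0 0 0 0 0; 0 0 0.04 0 0 0 0; 0 0 0.04 0 0 0 0; 0 0 0.02 0 0 0 0")

```text
time: 1.35
tcp_pos: [0.4687, 0.3456, 0.1363]
orientation: [-0.307, -3.123, 0.004]
wrist_force: [-0.1, -0.4, 0.0]
opening: -0.001
finger_force: 0.0
```

```bash
python3 g.py a -1
```

```text
target [0.4698 0.3462] tcp [0.4687 0.3456 0.1363] turn [-0.003 -0.003 -0.001] shift now [-0.0009  0.0008 -0.    ] shift after turn [-0.0009  0.0008  0.    ] F [-0.1  -0.43  0.02]
```

drive_tool(increments="0 0 0.008 0 0 0 0; 0 0 0.006 0 0 0 0; 0 0 0.003 0 0 0 0; 0 0 0 0 0 0 0; 0 0 0 0 0 0 0")

```text
time: 1.98
tcp_pos: [0.4705, 0.347, 0.1231]
orientation: [0.307, 3.126, 0.001]
wrist_force: [0.1, -0.1, 0.6]
opening: 0.002
finger_force: 0.0
```

drive_tool(increments="0 0 0.0005 0 0 0 0; 0 0 0.0005 0 0 0 0; 0 0 0 0 0 0 0; 0 0 0 0 0 0 0; 0 0 0 0 0 0 0")

```text
time: 2.6
tcp_pos: [0.4702, 0.3467, 0.1213]
orientation: [-0.307, -3.127, 0.0]
wrist_force: [-0.6, 0.2, -0.5]
opening: 0.001
finger_force: 0.0
```

drive_tool(increments="0 0 0.0005 0 0 0 0; 0 0 0.0005 0 0 0 0; 0 0 0 0 0 0 0; 0 0 0 0 0 0 0; 0 0 0 0 0 0 0")

```text
time: 3.22
tcp_pos: [0.4702, 0.3467, 0.1203]
orientation: [0.307, 3.127, 0.0]
wrist_force: [0.2, -0.8, 0.2]
opening: -0.002
finger_force: 0.0
```

drive_tool(increments="0 0 0.0005 0 0 0 0; 0 0 0.0005 0 0 0 0; 0 0 0 0 0 0 0; 0 0 0 0 0 0 0; 0 0 0 0 0 0 0")

```text
time: 3.85
tcp_pos: [0.4702, 0.3467, 0.1193]
orientation: [0.307, 3.127, 0.0]
wrist_force: [0.8, -0.6, -0.3]
opening: -0.0
finger_force: 0.0
```

drive_tool(increments="0 0 0.0005 0 0 0 0; 0 0 0.0005 0 0 0 0; 0 0 0 0 0 0 0; 0 0 0 0 0 0 0; 0 0 0 0 0 0 0")

```text
time: 4.47
tcp_pos: [0.4702, 0.3467, 0.1183]
orientation: [0.307, 3.127, 0.0]
wrist_force: [-0.2, -0.8, 0.7]
opening: -0.001
finger_force: 0.0
```

drive_tool(increments="0 0 0.0005 0 0 0 0; 0 0 0.0005 0 0 0 0; 0 0 0 0 0 0 0; 0 0 0 0 0 0 0; 0 0 0 0 0 0 0")

```text
time: 5.1
tcp_pos: [0.4702, 0.3467, 0.1173]
orientation: [0.307, 3.126, 0.0]
wrist_force: [-0.0, 0.1, -0.4]
opening: -0.002
finger_force: 0.0
```

drive_tool(increments="0 0 0.0005 0 0 0 0; 0 0 0.0005 0 0 0 0; 0 0 0 0 0 0 0; 0 0 0 0 0 0 0; 0 0 0 0 0 0 0")

```text
time: 5.72
tcp_pos: [0.4702, 0.3467, 0.1163]
orientation: [0.307, 3.127, -0.0]
wrist_force: [0.2, 1.1, 0.3]
opening: -0.003
finger_force: 0.0
```

drive_tool(increments="0 0 0.0005 0 0 0 0; 0 0 0.0005 0 0 0 0; 0 0 0 0 0 0 0; 0 0 0 0 0 0 0; 0 0 0 0 0 0 0")

```text
time: 6.35
tcp_pos: [0.4702, 0.3467, 0.1154]
orientation: [0.307, 3.126, 0.0]
wrist_force: [-1.3, -0.3, 0.7]
opening: -0.001
finger_force: 0.6
```

drive_tool(increments="0 0 0.0005 0 0 0 0; 0 0 0.0005 0 0 0 0; 0 0 0 0 0 0 0; 0 0 0 0 0 0 0; 0 0 0 0 0 0 0")

```text
time: 6.98
tcp_pos: [0.4702, 0.3467, 0.1145]
orientation: [0.307, 3.126, 0.0]
wrist_force: [-0.9, 0.0, 4.3]
opening: 0.001
finger_force: 2.0
```

drive_tool(increments="0 0 0.0005 0 0 0 0; 0 0 0.0005 0 0 0 0; 0 0 0 0 0 0 0; 0 0 0 0 0 0 0; 0 0 0 0 0 0 0")

```text
time: 7.6
tcp_pos: [0.4702, 0.3467, 0.1137]
orientation: [0.307, 3.126, 0.0]
wrist_force: [-3.3, -1.1, 6.3]
opening: -0.002
finger_force: 3.1
```

A is firm: the force rises about 3 N/mm straight from contact. On to B, whose label height I still need.

```bash
python3 g.py b -1
python3 - <<'E'
from h import *
d=pickle.load(open("cap.pkl","rb"));T=d["top"];S=d["scene"]
im=S["image"][160:200,262:306]
m=np.zeros((42,46),np.uint8); q=cv2.floodFill(im.copy(),m,(22,18),0,(25,)*3,(25,)*3,cv2.FLOODFILL_FIXED_RANGE|4)
ys,xs=np.nonzero(m[1:-1,1:-1]); b=np.array([xs.mean()+262,ys.mean()+160]);print(len(xs),b)
a=labels(T,[(213,180)])[0][0];P=lambda c:K(c)@np.c_[c["R"],c["t"]]
X=cv2.triangulatePoints(P(T),P(S),a.reshape(2,1),b.reshape(2,1)).ravel();print(X[:3]/X[3])
E
```

```text
target [0.5509 0.1093] tcp [0.4702 0.3467 0.1137] turn [ 0.     0.    -0.405] shift now [-0.1253 -0.2172 -0.    ] shift after turn [-0.0296 -0.2491  0.    ] F [-3.29 -1.06  6.33]
175 [283.69714286 175.70285714]
[0.58858353 0.1156712  0.10225594]
```

```bash
sed -i 's/b=(.592,.118,12.)/b=(.588,.115,12.)/' g.py
```

drive_tool(increments="0 0 -0.03 0 0 0 0; 0 0 0 0 0 -0.135 0; 0 0 0 0 0 -0.135 0; 0 0 0 0 0 -0.135 0; -0.005 -0.05 0 0 0 0 0")

```text
time: 8.22
tcp_pos: [0.4847, 0.3003, 0.1426]
orientation: [0.337, -3.123, -0.001]
wrist_force: [1.1, -0.2, 0.1]
opening: 0.001
finger_force: 0.0
```

drive_tool(increments="-0.005 -0.05 0 0 0 0 0; -0.005 -0.05 0 0 0 0 0; -0.005 -0.05 0 0 0 0 0; -0.005 -0.051 0 0 0 0 0; 0 0 0.015 0 0 0 0")

```text
time: 8.85
tcp_pos: [0.5487, 0.1031, 0.1288]
orientation: [-0.32, 3.122, -0.002]
wrist_force: [-0.6, 1.0, -0.5]
opening: -0.001
finger_force: 0.0
```

```bash
python3 g.py b -1
```

```text
target [0.5469 0.1063] tcp [0.5487 0.1031 0.1288] turn [-0.001  0.003 -0.005] shift now [ 0.0011  0.0035 -0.    ] shift after turn [0.0011 0.0035 0.    ] F [-0.57  1.   -0.53]
```

drive_tool(increments="0 0 0.008 0 0 0 0; 0 0 0.005 0 0 0 0; 0 0 0.001 0 0 0 0; 0 0 0 0 0 0 0; 0 0 0 0 0 0 0")

```text
time: 9.48
tcp_pos: [0.547, 0.1068, 0.1148]
orientation: [-0.329, 3.124, -0.0]
wrist_force: [0.4, 0.2, 0.6]
opening: 0.001
finger_force: 0.0
```

drive_tool(increments="0 0 0.0005 0 0 0 0; 0 0 0.0005 0 0 0 0; 0 0 0 0 0 0 0; 0 0 0 0 0 0 0; 0 0 0 0 0 0 0")

```text
time: 10.1
tcp_pos: [0.5468, 0.1063, 0.1133]
orientation: [-0.328, 3.124, 0.0]
wrist_force: [0.6, 0.3, 0.5]
opening: -0.002
finger_force: 0.0
```

drive_tool(increments="0 0 0.0005 0 0 0 0; 0 0 0.0005 0 0 0 0; 0 0 0 0 0 0 0; 0 0 0 0 0 0 0; 0 0 0 0 0 0 0")

```text
time: 10.72
tcp_pos: [0.5467, 0.1063, 0.1123]
orientation: [0.328, -3.124, 0.0]
wrist_force: [0.0, -0.3, 0.5]
opening: -0.001
finger_force: 0.0
```

drive_tool(increments="0 0 0.0005 0 0 0 0; 0 0 0.0005 0 0 0 0; 0 0 0 0 0 0 0; 0 0 0 0 0 0 0; 0 0 0 0 0 0 0")

```text
time: 11.35
tcp_pos: [0.5467, 0.1063, 0.1113]
orientation: [0.328, -3.124, -0.0]
wrist_force: [-0.2, 0.3, -0.9]
opening: -0.0
finger_force: 0.0
```

drive_tool(increments="0 0 0.0005 0 0 0 0; 0 0 0.0005 0 0 0 0; 0 0 0 0 0 0 0; 0 0 0 0 0 0 0; 0 0 0 0 0 0 0")

```text
time: 11.98
tcp_pos: [0.5468, 0.1063, 0.1103]
orientation: [-0.328, 3.124, -0.0]
wrist_force: [-0.1, 0.7, 0.1]
opening: 0.001
finger_force: 0.0
```

drive_tool(increments="0 0 0.0005 0 0 0 0; 0 0 0.0005 0 0 0 0; 0 0 0 0 0 0 0; 0 0 0 0 0 0 0; 0 0 0 0 0 0 0")

```text
time: 12.6
tcp_pos: [0.5468, 0.1063, 0.1093]
orientation: [0.328, -3.124, 0.0]
wrist_force: [-0.1, -0.0, -0.2]
opening: -0.0
finger_force: 0.0
```

drive_tool(increments="0 0 0.0005 0 0 0 0; 0 0 0.0005 0 0 0 0; 0 0 0 0 0 0 0; 0 0 0 0 0 0 0; 0 0 0 0 0 0 0")

```text
time: 13.22
tcp_pos: [0.5468, 0.1063, 0.1083]
orientation: [-0.328, 3.124, -0.0]
wrist_force: [-0.3, 0.0, -0.0]
opening: 0.001
finger_force: 0.1
```

drive_tool(increments="0 0 0.0005 0 0 0 0; 0 0 0.0005 0 0 0 0; 0 0 0 0 0 0 0; 0 0 0 0 0 0 0; 0 0 0 0 0 0 0")

```text
time: 13.85
tcp_pos: [0.5468, 0.1063, 0.1073]
orientation: [-0.328, 3.124, -0.0]
wrist_force: [-0.5, -0.0, 1.3]
opening: 0.002
finger_force: 0.6
```

drive_tool(increments="0 0 0.0005 0 0 0 0; 0 0 0.0005 0 0 0 0; 0 0 0 0 0 0 0; 0 0 0 0 0 0 0; 0 0 0 0 0 0 0")

```text
time: 14.48
tcp_pos: [0.5468, 0.1063, 0.1064]
orientation: [-0.328, 3.124, -0.0]
wrist_force: [-0.0, -0.4, 3.0]
opening: 0.001
finger_force: 1.5
```

```bash
python3 g.py c -1
```

```text
target [ 0.5141 -0.1141] tcp [0.5468 0.1063 0.1064] turn [-0.     0.     0.134] shift now [ 0.0778 -0.2089 -0.    ] shift after turn [ 0.0491 -0.2174  0.    ] F [-0.02 -0.45  2.96]
```

drive_tool(increments="0 0 0.0005 0 0 0 0; 0 0 0.0005 0 0 0 0; 0 0 0 0 0 0 0; 0 0 0 0 0 0 0; 0 0 0 0 0 0 0")

```text
time: 15.1
tcp_pos: [0.5469, 0.1063, 0.1054]
orientation: [-0.328, 3.124, -0.0]
wrist_force: [-2.0, -0.7, 5.8]
opening: -0.003
finger_force: 2.5
```

drive_tool(increments="0 0 0.0005 0 0 0 0; 0 0 0.0005 0 0 0 0; 0 0 0 0 0 0 0; 0 0 0 0 0 0 0; 0 0 0 0 0 0 0")

```text
time: 15.72
tcp_pos: [0.5469, 0.1064, 0.1046]
orientation: [-0.328, 3.124, -0.0]
wrist_force: [-1.8, -0.2, 7.4]
opening: 0.001
finger_force: 3.4
```

B travels about 3.7 mm at 6–7 N with a soft start, where A travelled 2 mm, so B looks loose. I'll confirm at its other end.

drive_tool(increments="0 0 -0.015 0 0 0 0; -0.042 0 0 0 0 0 0; -0.042 0 0 0 0 0 0; 0 0 0.007 0 0 0 0; 0 0 0 0 0 0 0")

```text
time: 16.35
tcp_pos: [0.6273, 0.1237, 0.1108]
orientation: [0.328, -3.121, -0.0]
wrist_force: [-0.1, 0.1, -0.3]
opening: 0.001
finger_force: 0.0
```

drive_tool(increments="0 0 0.001 0 0 0 0; 0 0 0.001 0 0 0 0; 0 0 0 0 0 0 0; 0 0 0 0 0 0 0; 0 0 0 0 0 0 0")

```text
time: 16.98
tcp_pos: [0.629, 0.1238, 0.1105]
orientation: [-0.328, 3.124, -0.0]
wrist_force: [0.0, -0.3, -0.3]
opening: -0.002
finger_force: 0.0
```

drive_tool(increments="0 0 0.0005 0 0 0 0; 0 0 0.0005 0 0 0 0; 0 0 0 0 0 0 0; 0 0 0 0 0 0 0; 0 0 0 0 0 0 0")

```text
time: 17.6
tcp_pos: [0.6289, 0.1238, 0.1093]
orientation: [0.328, -3.124, -0.0]
wrist_force: [0.4, -0.1, -0.0]
opening: -0.003
finger_force: 0.0
```

drive_tool(increments="0 0 0.0005 0 0 0 0; 0 0 0.0005 0 0 0 0; 0 0 0 0 0 0 0; 0 0 0 0 0 0 0; 0 0 0 0 0 0 0")

```text
time: 18.23
tcp_pos: [0.6289, 0.1238, 0.1083]
orientation: [-0.328, 3.124, -0.0]
wrist_force: [1.3, 0.3, 0.8]
opening: -0.001
finger_force: 0.1
```

drive_tool(increments="0 0 0.0005 0 0 0 0; 0 0 0.0005 0 0 0 0; 0 0 0 0 0 0 0; 0 0 0 0 0 0 0; 0 0 0 0 0 0 0")

```text
time: 18.85
tcp_pos: [0.629, 0.1238, 0.1074]
orientation: [-0.328, 3.124, 0.0]
wrist_force: [-0.6, 0.3, 1.7]
opening: 0.0
finger_force: 0.7
```

drive_tool(increments="0 0 0.0015 0 0 0 0; 0 0 0.001 0 0 0 0; 0 0 0 0 0 0 0; 0 0 0 0 0 0 0; 0 0 0 0 0 0 0")

```text
time: 19.48
tcp_pos: [0.629, 0.1238, 0.1054]
orientation: [-0.328, 3.124, -0.0]
wrist_force: [-1.9, -0.1, 6.1]
opening: 0.005
finger_force: 2.7
```

drive_tool(increments="0 0 0.001 0 0 0 0; 0 0 0.0005 0 0 0 0; 0 0 0 0 0 0 0; 0 0 0 0 0 0 0; 0 0 0 0 0 0 0")

```text
time: 20.1
tcp_pos: [0.629, 0.1238, 0.1043]
orientation: [-0.328, 3.124, -0.0]
wrist_force: [-3.8, -0.3, 8.1]
opening: -0.0
finger_force: 3.9
```

The softness lies between the two models, so I'll probe C and D for comparison before pressing hard.

```bash
python3 g.py c 1
```

```text
target [ 0.5979 -0.1079] tcp [0.629  0.1238 0.1043] turn [-0.     0.     0.134] shift now [ 0.0786 -0.2201  0.    ] shift after turn [ 0.0484 -0.2287  0.    ] F [-3.79 -0.29  8.14]
```

drive_tool(increments="0 0 -0.035 0 0 0 0; 0 0 0 0 0 0.134 0; 0.0121 -0.0572 0 0 0 0 0; 0.0121 -0.0572 0 0 0 0 0; 0.0121 -0.0572 0 0 0 0 0")

```text
time: 20.72
tcp_pos: [0.6051, -0.0514, 0.1379]
orientation: [0.119, -3.139, -0.0]
wrist_force: [0.6, -0.9, 0.8]
opening: -0.001
finger_force: 0.0
```

drive_tool(increments="0.0121 -0.0572 0 0 0 0 0; 0 0 0.012 0 0 0 0; 0 0 0.009 0 0 0 0; 0 0 0 0 0 0 0; 0 0 0 0 0 0 0")

```text
time: 21.35
tcp_pos: [0.5981, -0.1067, 0.1172]
orientation: [0.121, -3.139, -0.0]
wrist_force: [0.1, 0.1, 0.7]
opening: 0.0
finger_force: 0.0
```

drive_tool(increments="0 0 0.0005 0 0 0 0; 0 0 0.0005 0 0 0 0; 0 0 0 0 0 0 0; 0 0 0 0 0 0 0; 0 0 0 0 0 0 0")

```text
time: 21.98
tcp_pos: [0.5978, -0.1081, 0.1163]
orientation: [-0.118, 3.139, -0.0]
wrist_force: [-0.1, -0.1, -0.3]
opening: 0.0
finger_force: 0.0
```

drive_tool(increments="0 0 0.0005 0 0 0 0; 0 0 0.0005 0 0 0 0; 0 0 0 0 0 0 0; 0 0 0 0 0 0 0; 0 0 0 0 0 0 0")

```text
time: 22.6
tcp_pos: [0.5979, -0.108, 0.1153]
orientation: [-0.118, 3.139, -0.0]
wrist_force: [-0.5, 0.6, -0.2]
opening: 0.001
finger_force: 0.0
```

drive_tool(increments="0 0 0.0005 0 0 0 0; 0 0 0.0005 0 0 0 0; 0 0 0 0 0 0 0; 0 0 0 0 0 0 0; 0 0 0 0 0 0 0")

```text
time: 23.22
tcp_pos: [0.5979, -0.108, 0.1143]
orientation: [-0.118, 3.139, -0.0]
wrist_force: [0.2, -0.0, 0.4]
opening: -0.004
finger_force: 0.0
```

drive_tool(increments="0 0 0.0005 0 0 0 0; 0 0 0.0005 0 0 0 0; 0 0 0 0 0 0 0; 0 0 0 0 0 0 0; 0 0 0 0 0 0 0")

```text
time: 23.85
tcp_pos: [0.5978, -0.108, 0.1133]
orientation: [0.118, -3.139, -0.0]
wrist_force: [-0.1, -0.6, 1.0]
opening: -0.0
finger_force: 0.1
```

drive_tool(increments="0 0 0.0005 0 0 0 0; 0 0 0.0005 0 0 0 0; 0 0 0 0 0 0 0; 0 0 0 0 0 0 0; 0 0 0 0 0 0 0")

```text
time: 24.48
tcp_pos: [0.5979, -0.108, 0.1125]
orientation: [-0.118, 3.139, -0.0]
wrist_force: [-1.0, 1.3, 3.2]
opening: -0.004
finger_force: 1.4
```

drive_tool(increments="0 0 0.0005 0 0 0 0; 0 0 0.0005 0 0 0 0; 0 0 0 0 0 0 0; 0 0 0 0 0 0 0; 0 0 0 0 0 0 0")

```text
time: 25.1
tcp_pos: [0.5979, -0.108, 0.1116]
orientation: [-0.118, 3.139, -0.0]
wrist_force: [-2.8, 0.5, 4.8]
opening: -0.0
finger_force: 2.6
```

```bash
python3 g.py d 1
```

```text
target [ 0.5671 -0.3327] tcp [ 0.5979 -0.108   0.1116] turn [-0.     0.     0.285] shift now [ 0.0476 -0.2217  0.    ] shift after turn [-0.0166 -0.2262  0.    ] F [-2.79  0.53  4.79]
```

C is firm, like A. Now D.

drive_tool(increments="0 0 -0.03 0 0 0 0; 0 0 0 0 0 0.143 0; 0 0 0 0 0 0.142 0; -0.0041 -0.0565 0 0 0 0 0; -0.0041 -0.0565 0 0 0 0 0")

```text
time: 25.72
tcp_pos: [0.5823, -0.2207, 0.1408]
orientation: [0.326, 3.125, 0.0]
wrist_force: [0.3, -0.5, -0.5]
opening: -0.0
finger_force: 0.0
```

drive_tool(increments="-0.0041 -0.0565 0 0 0 0 0; -0.0041 -0.0565 0 0 0 0 0; 0 0 0.02 0 0 0 0; 0 0 0.011 0 0 0 0; 0 0 0 0 0 0 0")

```text
time: 26.35
tcp_pos: [0.566, -0.3303, 0.108]
orientation: [-0.326, -3.121, -0.004]
wrist_force: [-0.1, -0.3, -0.1]
opening: -0.003
finger_force: 0.0
```

drive_tool(increments="0 0 0.0005 0 0 0 0; 0 0 0.0005 0 0 0 0; 0 0 0 0 0 0 0; 0 0 0 0 0 0 0; 0 0 0 0 0 0 0")

```text
time: 26.98
tcp_pos: [0.5669, -0.3325, 0.1095]
orientation: [0.329, 3.124, -0.0]
wrist_force: [-0.2, -0.5, 1.2]
opening: -0.001
finger_force: 0.0
```

drive_tool(increments="0 0 0.0005 0 0 0 0; 0 0 0.0005 0 0 0 0; 0 0 0 0 0 0 0; 0 0 0 0 0 0 0; 0 0 0 0 0 0 0")

```text
time: 27.6
tcp_pos: [0.5668, -0.3325, 0.1083]
orientation: [-0.329, -3.124, 0.0]
wrist_force: [1.1, -0.4, -0.1]
opening: 0.001
finger_force: 0.0
```

drive_tool(increments="0 0 0.0005 0 0 0 0; 0 0 0.0005 0 0 0 0; 0 0 0 0 0 0 0; 0 0 0 0 0 0 0; 0 0 0 0 0 0 0")

```text
time: 28.22
tcp_pos: [0.5668, -0.3325, 0.1073]
orientation: [-0.329, -3.124, 0.0]
wrist_force: [0.3, 0.4, 0.2]
opening: -0.0
finger_force: 0.0
```

drive_tool(increments="0 0 0.0005 0 0 0 0; 0 0 0.0005 0 0 0 0; 0 0 0 0 0 0 0; 0 0 0 0 0 0 0; 0 0 0 0 0 0 0")

```text
time: 28.85
tcp_pos: [0.5669, -0.3325, 0.1064]
orientation: [0.329, 3.124, -0.0]
wrist_force: [1.0, 0.0, 0.8]
opening: -0.001
finger_force: 0.3
```

drive_tool(increments="0 0 0.0005 0 0 0 0; 0 0 0.0005 0 0 0 0; 0 0 0 0 0 0 0; 0 0 0 0 0 0 0; 0 0 0 0 0 0 0")

```text
time: 29.48
tcp_pos: [0.5669, -0.3325, 0.1055]
orientation: [0.329, 3.124, -0.0]
wrist_force: [-1.1, 1.0, 4.1]
opening: 0.001
finger_force: 1.6
```

drive_tool(increments="0 0 0.0005 0 0 0 0; 0 0 0.0005 0 0 0 0; 0 0 0 0 0 0 0; 0 0 0 0 0 0 0; 0 0 0 0 0 0 0")

```text
time: 30.1
tcp_pos: [0.5669, -0.3325, 0.1047]
orientation: [0.329, 3.124, -0.0]
wrist_force: [-2.1, 0.2, 5.4]
opening: 0.0
finger_force: 2.7
```

```bash
python3 g.py b 1
```

```text
target [0.6291 0.1237] tcp [ 0.5669 -0.3325  0.1047] turn [-0.     0.    -0.419] shift now [ 3.420e-02  4.592e-01 -1.000e-04] shift after turn [-0.1557  0.4334  0.    ] F [-2.07  0.16  5.38]
```

A, C and D all show about 3 N/mm, so B is the loose one. Going back to B's plus end to seat it.

drive_tool(increments="0 0 -0.035 0 0 0 0; 0 0 0 0 0 -0.14 0; 0 0 0 0 0 -0.14 0; 0 0 0 0 0 -0.139 0; -0.0195 0.0542 0 0 0 0 0")

```text
time: 30.72
tcp_pos: [0.5743, -0.2781, 0.1388]
orientation: [-0.323, 3.124, -0.002]
wrist_force: [1.1, 1.4, 0.4]
opening: 0.0
finger_force: 0.0
```

drive_tool(increments="-0.0195 0.0542 0 0 0 0 0; -0.0195 0.0542 0 0 0 0 0; -0.0195 0.0542 0 0 0 0 0; -0.0195 0.0542 0 0 0 0 0; -0.0195 0.0542 0 0 0 0 0")

```text
time: 31.35
tcp_pos: [0.6137, 0.0118, 0.1388]
orientation: [-0.328, 3.124, -0.0]
wrist_force: [0.7, -1.1, 0.3]
opening: -0.002
finger_force: 0.0
```

drive_tool(increments="-0.0195 0.0542 0 0 0 0 0; -0.0195 0.0542 0 0 0 0 0; 0 0 0.02 0 0 0 0; 0 0 0.008 0 0 0 0; 0 0 0 0 0 0 0")

```text
time: 31.98
tcp_pos: [0.6284, 0.1227, 0.1097]
orientation: [0.325, -3.122, 0.0]
wrist_force: [-0.0, -0.9, 0.1]
opening: 0.002
finger_force: 0.0
```

```bash
python3 g.py b 1
```

```text
target [0.6291 0.1237] tcp [0.6284 0.1227 0.1097] turn [ 0.    -0.003 -0.002] shift now [-0.0009  0.0009 -0.    ] shift after turn [-0.0009  0.0009  0.    ] F [-0.01 -0.95  0.11]
```

drive_tool(increments="0 0 0.002 0 0 0 0; 0 0 0.002 0 0 0 0; 0 0 0.002 0 0 0 0; 0 0 0 0 0 0 0; 0 0 0 0 0 0 0")

```text
time: 32.6
tcp_pos: [0.6299, 0.1237, 0.106]
orientation: [-0.328, 3.123, -0.001]
wrist_force: [-0.9, -2.4, 3.9]
opening: 0.0
finger_force: 2.0
```

drive_tool(increments="0 0 0.0005 0 0 0 0; 0 0 0.0005 0 0 0 0; 0 0 0.0005 0 0 0 0; 0 0 0 0 0 0 0; 0 0 0 0 0 0 0")

```text
time: 33.22
tcp_pos: [0.6299, 0.1239, 0.1046]
orientation: [-0.328, 3.123, -0.001]
wrist_force: [-1.0, -2.9, 7.0]
opening: -0.003
finger_force: 3.5
```

drive_tool(increments="0 0 0.0005 0 0 0 0; 0 0 0.0005 0 0 0 0; 0 0 0.0005 0 0 0 0; 0 0 0 0 0 0 0; 0 0 0 0 0 0 0")

```text
time: 33.85
tcp_pos: [0.6299, 0.1239, 0.1036]
orientation: [-0.328, 3.123, -0.001]
wrist_force: [-1.9, -3.2, 10.1]
opening: -0.004
finger_force: 4.6
```

drive_tool(increments="0 0 0.0005 0 0 0 0; 0 0 0.0005 0 0 0 0; 0 0 0.0005 0 0 0 0; 0 0 0 0 0 0 0; 0 0 0 0 0 0 0")

```text
time: 34.48
tcp_pos: [0.6299, 0.1239, 0.1025]
orientation: [-0.328, 3.123, -0.001]
wrist_force: [-4.2, -4.4, 11.5]
opening: 0.001
finger_force: 5.8
```

drive_tool(increments="0 0 0.0005 0 0 0 0; 0 0 0.0005 0 0 0 0; 0 0 0.0005 0 0 0 0; 0 0 0 0 0 0 0; 0 0 0 0 0 0 0")

```text
time: 35.1
tcp_pos: [0.63, 0.1238, 0.1017]
orientation: [-0.328, 3.123, -0.001]
wrist_force: [-4.7, -4.3, 14.2]
opening: 0.002
finger_force: 7.6
```

drive_tool(increments="0 0 0.0005 0 0 0 0; 0 0 0.0005 0 0 0 0; 0 0 0.0005 0 0 0 0; 0 0 0 0 0 0 0; 0 0 0 0 0 0 0")

```text
time: 35.72
tcp_pos: [0.6298, 0.124, 0.0993]
orientation: [-0.328, 3.123, -0.001]
wrist_force: [-1.9, -3.5, 9.1]
opening: -0.001
finger_force: 4.1
```

drive_tool(increments="0 0 0.0005 0 0 0 0; 0 0 0.0005 0 0 0 0; 0 0 0.0005 0 0 0 0; 0 0 0 0 0 0 0; 0 0 0 0 0 0 0")

```text
time: 36.35
tcp_pos: [0.6298, 0.1239, 0.098]
orientation: [-0.328, 3.124, -0.001]
wrist_force: [-3.4, -3.7, 13.4]
opening: 0.005
finger_force: 5.9
```

The force dropped from 15 to 8 N with a jump down, so the plus end has clicked. Now the minus end.

drive_tool(increments="0 0 0.002 0 0 0 0; 0 0 0 0 0 0 0; 0 0 -0.03 0 0 0 0; 0.042 0 0 0 0 0 0; 0.042 0 0 0 0 0 0")

```text
time: 36.98
tcp_pos: [0.5461, 0.1071, 0.1239]
orientation: [0.328, -3.124, -0.002]
wrist_force: [0.5, 0.6, 0.1]
opening: -0.0
finger_force: 0.0
```

drive_tool(increments="0 0 0.011 0 0 0 0; 0 0 0.002 0 0 0 0; 0 0 0.002 0 0 0 0; 0 0 0 0 0 0 0; 0 0 0 0 0 0 0")

```text
time: 37.6
tcp_pos: [0.5478, 0.1067, 0.1094]
orientation: [-0.328, 3.124, 0.0]
wrist_force: [0.3, -0.2, 0.4]
opening: 0.003
finger_force: 0.2
```

drive_tool(increments="0 0 0.001 0 0 0 0; 0 0 0.001 0 0 0 0; 0 0 0.001 0 0 0 0; 0 0 0 0 0 0 0; 0 0 0 0 0 0 0")

```text
time: 38.22
tcp_pos: [0.5476, 0.1066, 0.1067]
orientation: [-0.328, 3.124, -0.0]
wrist_force: [0.4, 0.2, 3.1]
opening: -0.001
finger_force: 1.8
```

drive_tool(increments="0 0 0.001 0 0 0 0; 0 0 0.001 0 0 0 0; 0 0 0.001 0 0 0 0; 0 0 0 0 0 0 0; 0 0 0 0 0 0 0")

```text
time: 38.85
tcp_pos: [0.5475, 0.1066, 0.1041]
orientation: [-0.328, 3.124, -0.0]
wrist_force: [-1.5, -0.2, 8.4]
opening: 0.001
finger_force: 4.3
```

drive_tool(increments="0 0 0.001 0 0 0 0; 0 0 0.001 0 0 0 0; 0 0 0.001 0 0 0 0; 0 0 0 0 0 0 0; 0 0 0 0 0 0 0")

```text
time: 39.48
tcp_pos: [0.5475, 0.1066, 0.1019]
orientation: [-0.328, 3.124, -0.0]
wrist_force: [-4.7, -1.3, 14.4]
opening: 0.005
finger_force: 7.0
```

drive_tool(increments="0 0 0.0005 0 0 0 0; 0 0 0.0005 0 0 0 0; 0 0 0.0005 0 0 0 0; 0 0 0 0 0 0 0; 0 0 0 0 0 0 0")

```text
time: 40.1
tcp_pos: [0.5474, 0.1066, 0.0994]
orientation: [-0.328, 3.124, -0.0]
wrist_force: [-1.7, 0.1, 7.5]
opening: 0.001
finger_force: 3.7
```

drive_tool(increments="0 0 0.0005 0 0 0 0; 0 0 0.0005 0 0 0 0; 0 0 0.0005 0 0 0 0; 0 0 0 0 0 0 0; 0 0 0 0 0 0 0")

```text
time: 40.72
tcp_pos: [0.5474, 0.1066, 0.0983]
orientation: [-0.328, 3.124, -0.0]
wrist_force: [-2.9, -0.4, 10.4]
opening: -0.003
finger_force: 5.2
```

drive_tool(increments="0 0 0.0005 0 0 0 0; 0 0 0.0005 0 0 0 0; 0 0 0.0005 0 0 0 0; 0 0 0 0 0 0 0; 0 0 0 0 0 0 0")

```text
time: 41.35
tcp_pos: [0.5475, 0.1066, 0.0975]
orientation: [-0.328, 3.124, -0.0]
wrist_force: [-5.6, -1.2, 14.8]
opening: 0.004
finger_force: 7.3
```

The minus end has clicked too. I'll re-check the plus end, then retreat.

drive_tool(increments="0 0 -0.018 0 0 0 0; -0.042 0 0 0 0 0 0; -0.042 0 0 0 0 0 0; 0 0 0.012 0 0 0 0; 0 0 0 0 0 0 0")

```text
time: 41.98
tcp_pos: [0.6289, 0.124, 0.1009]
orientation: [0.328, -3.124, 0.0]
wrist_force: [2.1, 0.3, 3.2]
opening: 0.004
finger_force: 1.7
```

drive_tool(increments="0 0 0.002 0 0 0 0; 0 0 0.002 0 0 0 0; 0 0 0 0 0 0 0; 0 0 0 0 0 0 0; 0 0 0 0 0 0 0")

```text
time: 42.6
tcp_pos: [0.629, 0.124, 0.0993]
orientation: [-0.328, 3.124, -0.0]
wrist_force: [-1.1, -0.4, 7.3]
opening: 0.001
finger_force: 4.0
```

drive_tool(increments="0 0 0.002 0 0 0 0; 0 0 0.001 0 0 0 0; 0 0 0.001 0 0 0 0; 0 0 0 0 0 0 0; 0 0 0 0 0 0 0")

```text
time: 43.22
tcp_pos: [0.6291, 0.124, 0.0971]
orientation: [-0.328, 3.124, -0.0]
wrist_force: [-5.2, -1.3, 17.6]
opening: 0.0
finger_force: 8.8
```

drive_tool(increments="0 0 -0.04 0 0 0 0; 0 0 -0.04 0 0 0 0; 0 0 0 0 0 0 0; 0 0 0 0 0 0 0; 0 0 0 0 0 0 0")

```text
time: 43.85
tcp_pos: [0.6277, 0.1239, 0.1717]
orientation: [0.328, -3.121, -0.0]
wrist_force: [-1.1, 0.6, -0.7]
opening: -0.001
finger_force: 0.0
```

Run:
```python
from station import viewer
import cv2
c=viewer.capture("scene");cv2.imwrite("pics/end.png",c["image"])
```

```text
(no output)
```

View pics/end.png

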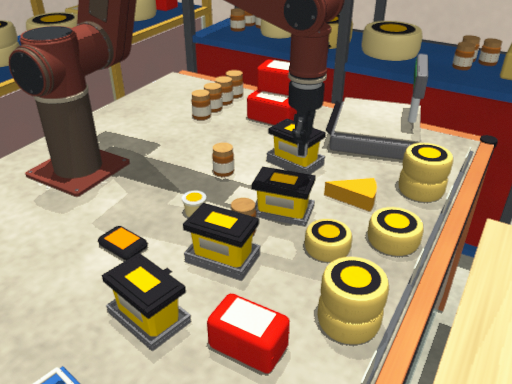

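The end view shows the goods where they stood, lid B at (284,182) lower and level, and the gripper clear above it. Both ends of B now give a stiff 3 N/mm at the same height, about 7 mm lower than before.

```bash
python3 -c "
from station import manip
print(manip.hand_in())"
```

```text
the job is handed in; nothing more can be done
None
```

Lid B (second from the left as the robot sees it) was the loose one. I pressed it until both ends clicked home, about 7 mm lower and level. The other three lids tested firm at under 7 N, the other goods look undisturbed in the final picture, and the job is handed in; no verdict was returned.

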